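# Raise the bench camera over the circuit board to its second stop

### The arm

A 6-joint arm with a two-finger parallel gripper is mounted at the origin on the work surface. World frame = base frame: x ahead of the robot, y to its left, z up, the work surface at z = 0. Lengths are in m, angles in rad, forces in N, time in s.
With the tool pointing down it reaches from about 0.3 to 0.875 m from the base axis. Payload 6.4 kg.
Tool frame: the origin (TCP) lies between the finger pads; the fingertips stand 8 mm ahead of it and the grasp point (between the pads) lies 11 mm behind it; z points along the fingers, y is the direction in which the jaws open and shut (so a half turn about z gives the same grasp; the last joint's range is limited). The gripper opens to 85 mm and grips with 20 to 120 N. Pads are 22 mm wide; open, the fingers measure 114 mm over their backs; the gripper's body (76 mm by 85 mm) begins 54 mm behind the grasp point. The pads swing forward as they close: fully open they stand 13 mm farther back than shut.
Start: joints at [-1.386, 0.181, 1.607, -0, 1.354, -0.206], TCP at [0.219, -0.532, 0.239] pointing down, gripper open.
Joint ranges: [-2.99, 2.99], [-0.89, 2.07], [0.3, 2.58], [-1.14, 4.28], [0, 2.63], [-3.12, 3.12]. Speed limits (rad/s): [2.57, 2.57, 3.01, 3.14, 3.14, 3.14].

### API

Orientations are given as a unit quaternion [w, x, y, z].
In Python, from bench import monitor, viewer, workorder, spotter gives the robot as it stands. The module is installed in compiled form; this text tells all that it offers.
- The arm moves only by the tool move_arm, never from a script. Its argument "motion" is a list of rows, each a list of 3 entries, a list of its own where there are three numbers: the shift along the tool's x, y, z in units of 60 mm (1.0 is 60 mm), then the turn, a rotation vector about the tool's x, y, z in units of 8 degrees (1.0 is 8 degrees), then the opening in per cent of the stroke, from 0 (shut) to 100 (fully open). In form: [[[dx, dy, dz], [rx, ry, rz], grip], ...]. A call has 1 to 10 rows; each row is the pose to reach, as a shift and turn from the pose commanded when the call began, along the tool's axes at that moment; what a row does not reach only later rows make up. A row lasts 1/8 s, in which the tool goes at most 62.5 mm and 10.7 degrees, less where a joint would pass 70% of its speed; a pose out of reach is approached as far as the arm can. A call with a gripper value outside its range is refused whole. The fingers move at their own pace and stop on an object; the grip force is fixed at half the most. Time passes only in rows, so rows that repeat a pose let the fingers close. It gives the time, the measured TCP pose, the force and the opening at its end, in the units of the state.
- monitor.get_obs(): the state, without advancing time (a new reading comes with each control period).
- viewer.camera(name): name is "side" or "top"; returns the picture (400x640x3 uint8, blue, green, red); there is no depth.
- viewer.calibration(name): a dict with "fovy" (degrees; the focal length in pixels is half the picture's height over the tangent of half this angle, whatever the lens; pixels are square), "cx", "cy" (the principal point, pixels), "extrinsics" (4x4, takes a point from camera to world coordinates). Camera axes: x right, y down, z forward; pixel columns grow to the right and rows downward; lengths in m; the calibration is good to about 2 mm. A picture is of the moment at which its call begins. calibration takes no time and is no camera call.
- workorder.hand_in(): hands the job in, once; it reports no verdict.
Trained networks look in the newest picture that a camera, given by its name, has taken for a name from the list of things; names that differ only in an ending like _2 or _b are one class to them, and where a whole thing is asked for, a point or a joint stands for the part that bears it (a point fixed in the world has none). Each returns a list of dicts, best first, with "score" (0 to 1); they miss things now and then, are a little off and sometimes report something else, mostly with a low value. They report only what shows in the picture. A call takes as long as a camera call. They do not tell look-alikes from the thing itself.
- spotter.search_frame(camera, name): "centre" ([column, row] as shares, 0 to 1, of the picture: columns of its width, rows of its height, amid what is visible of it).
- spotter.outline_of(camera, name): "region" (400x640 bool, what is visible of it) and "centre" ([column, row] as shares, 0 to 1, of the picture: columns of its width, rows of its height, amid what is visible of it).
The state is a dict: "time_s": time; "q": joint angles; "dq": joint speeds; "joint_efforts": joint torques, N m; "eef_pos": TCP position; "eef_rot": TCP orientation; "wrist_force": force on the tool from outside, world axes, zero at the start; "torque": the same for the moment, N m; "opening": opening from 0.0 (shut) to 1.0 (fully open).
Only numpy, scipy, OpenCV 4.12 (cv2) and the standard library are available. Lean on these libraries where they do the work, as an engineer would, in place of code of your own. Each camera call takes 0.05 s, during which the arm holds its last target. There are 200 camera calls.

### The job

Two small camera stands with telescoping columns are on the electronics bench; use the one whose plate carries the white circuit board, not the one with the black panel. Take the grip on top of its column so that the red button in its side is squeezed in, and pull the column straight up past its first stop to its second stop, as far as it goes. Finish while still holding the grip there with the button squeezed, since the column sinks if let go, and leave the other stand and everything lying on the bench and plates alone.

Things in the scene. Friction and masses are not known exactly. Their poses are not given: they have to be found in the camera images.
- plate_left (a point): camera stand on the robot's left, y > 0: grey base plate 240 x 150 x 12 mm with a blue pad, fixed to the bench. This point is the centre of the loading area, on the plate's top, 115 mm from the column's axis; z up, x points from the column along the plate (and under the camera's boom).
- grip_left (a point): centre of the black grip (white cap) on top of the left stand's column, 175 mm above the bench when down, 285 mm when fully out. Grip 26 (x) x 34 (y) x 48 mm high; on its +y face a red button, 18 mm wide, 34 high, stands 8 mm proud: fingers closing along y across the grip squeeze it. z up; x points along the boom. The block (36 mm wide) with boom and camera (115 mm out) begins 25 mm below this point.
- button_left (a joint): red button in the grip of the left stand: 0 out, 0.006 m fully squeezed in (8 N). The column is locked down unless it is in by at least 0.004.
- head_left (a joint): upper section of the left column (carries grip and camera): 0 down, 0.055 m at its stop (the first stop). It moves first, at about 4 to 8 N of pull, and sinks back if let go.
- middle_left (a joint): middle section of the left column: 0 down, 0.055 m at its stop (the second stop, a firm end: 110 mm above the start in all). It follows once the first stop is reached, at about 7 to 13 N of pull, and sinks back if let go.
- plate_right (a point): camera stand on the robot's right, y < 0: grey base plate 240 x 150 x 12 mm with a blue pad, fixed to the bench. This point is the centre of the loading area, on the plate's top, 115 mm from the column's axis; z up, x points from the column along the plate (and under the camera's boom).
- grip_right (a point): centre of the black grip (white cap) on top of the right stand's column, 175 mm above the bench when down, 285 mm when fully out. Grip 26 (x) x 34 (y) x 48 mm high; on its +y face a red button, 18 mm wide, 34 high, stands 8 mm proud: fingers closing along y across the grip squeeze it. z up; x points along the boom. The block (36 mm wide) with boom and camera (115 mm out) begins 25 mm below this point.
- button_right (a joint): red button in the grip of the right stand: 0 out, 0.006 m fully squeezed in (8 N). The column is locked down unless it is in by at least 0.004.
- head_right (a joint): upper section of the right column (carries grip and camera): 0 down, 0.055 m at its stop (the first stop). It moves first, at about 4 to 8 N of pull, and sinks back if let go.
- middle_right (a joint): middle section of the right column: 0 down, 0.055 m at its stop (the second stop, a firm end: 110 mm above the start in all). It follows once the first stop is reached, at about 7 to 13 N of pull, and sinks back if let go.
- board: white circuit board, 88 x 108 mm, 9 mm to its top on brass standoffs, with a green module, black chips and blue parts up to 22 mm high; lies loose on the plate of one of the stands, about at the centre of its loading area. Origin at the centre of its underside.
- panel: black front panel 88 x 108 mm, about 20 mm high with two rows of black sockets with steel contacts; lies loose on the plate of the other stand. Origin at the centre of its underside.
- screwdriver: screwdriver lying between the stands; to be left alone. Origin under its middle.
- spool: metal solder spool, 54 mm wide, 40 mm high, standing; to be left alone. Origin at its foot.
- flux: clear bottle with a red cap, 44 mm wide, 90 mm high, at the left; to be left alone. Origin at its foot.
- pot: small steel potentiometer, 26 mm wide and high, at the right; to be left alone. Origin at its foot.
- jar: clear jar with a blue lid, 56 mm wide, 55 mm high, at the right; to be left alone. Origin at its foot.
There are look-alikes about, which are no part of the job. There is more than one size of the board; the one meant has the size given above.

How it is judged:
By the outcome, as a careful person would: the job done as asked, in the order asked, and still so for the second after the job is handed in, while the arm keeps its last pose, push and grip.
It also fails if it takes over 29 s, if anything falls off the work surface, if the arm or the gripper's body presses on something with over 40 N, if the wrist force passes 120 N, or if a joint passes its speed limit or range.

## Working session

There is one attempt and no reset: what is moved stays moved. The work goes in short steps, Python scripts to look and compute and a tool call to move; the robot and the scene stay as the last step left them, time stands still between calls to the robot, and variables do not carry over. Pictures are saved under pics/ and viewed, about 8 in all and at most 12, crops included, and the job is handed in when it is done.

Besides the shell and the picture viewer there is one more tool, called after "Request:" in YAML: its name, and indented under it one key for each argument. move_arm: Moves the arm, as the interface text tells. Its arguments: {"type":"object","properties":{"motion":{"type":"array","items":{"type":"array"}}},"required":["motion"]}

```bash
mkdir -p pics; python3 - <<'E'
from bench import monitor, viewer
import cv2,numpy as np
o=monitor.get_obs();print({k:np.round(v,3).tolist() for k,v in o.items()})
for n in("side","top"):
    im=viewer.camera(n);cv2.imwrite(f"pics/{n}0.png",im)
    c=viewer.calibration(n);print(n,c["fovy"],c["cx"],c["cy"],np.round(c["extrinsics"],4).tolist())
E
```

```text
{'time_s': 0.0, 'q': [-1.386, 0.182, 1.608, 0.0, 1.354, -0.206], 'dq': [-0.001, 0.001, -0.0, 0.001, 0.0, 0.0], 'joint_efforts': [-0.001, -44.487, -35.134, -0.0, 0.009, 0.0], 'eef_pos': [0.219, -0.531, 0.238], 'eef_rot': [-0.001, 0.981, 0.194, 0.0], 'wrist_force': [0.21, 0.595, -0.343], 'torque': [-0.021, 0.022, -0.045], 'opening': 1.001}
side 44.988600333958885 318.9560577564979 200.2599783024166 [[0.9236, -0.1943, 0.3305, 0.0338], [-0.383, -0.5063, 0.7726, -1.1714], [0.0172, -0.8402, -0.5421, 0.9161], [0.0, 0.0, 0.0, 1.0]]
top 45.16285772605622 315.28855751907105 203.71182061181338 [[-0.0183, -0.996, 0.0876, 0.4038], [-0.9998, 0.0188, 0.0043, -0.0172], [-0.0059, -0.0875, -0.9961, 1.5427], [0.0, 0.0, 0.0, 1.0]]
```

View pics/top0.png

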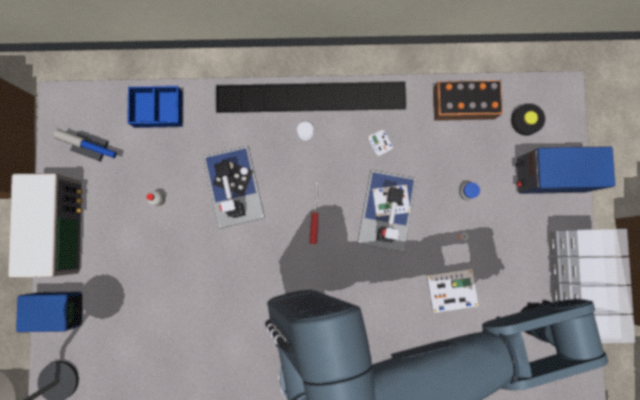

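View pics/side0.png

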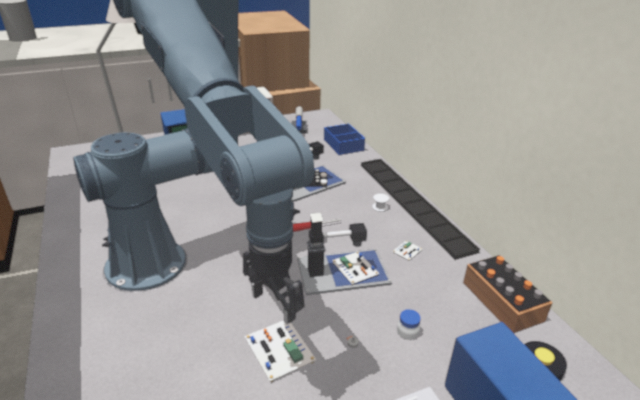

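The top view shows two stands: one at (235,187) with a black panel, which is the left stand (y>0), and one at (387,210) with a white board, the right stand. Look-alike boards lie at (453,290), which is larger, and (380,142), which is smaller, both loose on the bench. I choose the right stand and check it in a crop, along with its grip and yaw.

```bash
cat > h.py <<'E'
from bench import monitor, viewer, spotter
import cv2,numpy as np
def ray(n,uv):
    c=viewer.calibration(n);f=200/np.tan(np.radians(c["fovy"]/2));E=np.array(c["extrinsics"])
    return E[:3,3],E[:3,:3]@np.array([(uv[0]-c["cx"])/f,(uv[1]-c["cy"])/f,1])
def atz(n,uv,z):
    o,d=ray(n,uv);return o+d*(z-o[2])/d[2]
def proj(n,P):
    c=viewer.calibration(n);f=200/np.tan(np.radians(c["fovy"]/2));E=np.array(c["extrinsics"])
    p=E[:3,:3].T@(np.array(P)-E[:3,3]);return np.array([c["cx"]+f*p[0]/p[2],c["cy"]+f*p[1]/p[2]])
E
python3 - <<'E'
from h import *
t=cv2.imread("pics/top0.png");s=cv2.imread("pics/side0.png")
a=cv2.resize(t[165:255,345:430],(510,540),interpolation=cv2.INTER_CUBIC)
b=cv2.resize(s[205:300,290:335],(256,540),interpolation=cv2.INTER_CUBIC)
cv2.imwrite("pics/crop.png",np.hstack([a,b]))
for n in("top","side"):
    for k in("grip_right","button_right","board","plate_right","panel"):
        for r in spotter.search_frame(n,k)[:3]:
            uv=np.array(r["centre"])*[640,400];print(n,k,round(r["score"],2),uv.round(1),atz(n,uv,{"g":.175,"b":.02,"p":.012}[k[0]]).round(3))
E
```

```text
top grip_right 0.95 [392.5 210. ] [ 0.502 -0.231  0.175]
top board 0.98 [381.1 141.5] [ 0.734 -0.226  0.02 ]
top board 0.96 [383.4 200.3] [ 0.544 -0.227  0.02 ]
top board 0.89 [456.1 291.6] [ 0.254 -0.445  0.02 ]
top plate_right 0.66 [385.7 216.4] [ 0.494 -0.234  0.012]
top panel 0.58 [240.  176.2] [0.632 0.23  0.012]
side grip_right 0.9 [332.5 232.5] [ 0.46  -0.269  0.175]
side board 0.88 [276.6 347.9] [ 0.247 -0.442  0.02 ]
side board 0.88 [405.8 247.3] [ 0.723 -0.227  0.02 ]
side plate_right 0.56 [333.9 261.6] [ 0.5   -0.2    0.012]
side panel 0.7 [321.3 175.4] [0.659 0.273 0.012]
```

View pics/crop.png

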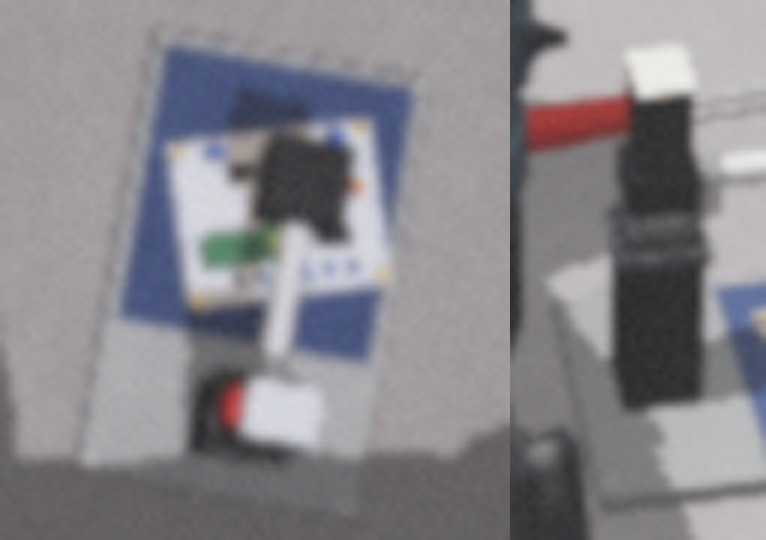

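The crop confirms the choice. The right stand carries the white board with the green module, its white cap is at top pixel (392.2,233.3), and the red button is at (383.5,232.5), on the +y side. In the side view the cap's top is at about (316,215). Next I work out the grip position and yaw.

```bash
python3 - <<'E'
from h import *
from scipy.spatial.transform import Rotation as R
C=[np.array(p)/6+[345,165] for p in((152,28),(415,85),(360,512),(80,462))]
W=[atz("top",p,.012) for p in C];print(np.round(W,3).tolist())
for a,b in((3,0),(2,1)): d=W[b]-W[a];print("yaw",np.degrees(np.arctan2(d[1],d[0])),np.linalg.norm(d))
for a,b in((1,0),(2,3)): d=W[b]-W[a];print("yaw",np.degrees(np.arctan2(d[1],d[0]))-90,np.linalg.norm(d))
print("plate c",np.mean(W,0))
for z in(.199,.205):
  g=atz("top",(392.2,233.3),z);print("cap",g,"side",proj("side",g))
print("btn",atz("top",(383.5,232.5),.192))
(o1,d1),(o2,d2)=ray("top",(392.2,233.3)),ray("side",(316,215))
t=np.linalg.lstsq(np.c_[d1,-d2],o2-o1,rcond=None)[0];print("tri",o1+d1*t[0],o2+d2*t[1])
# grip from the shaft side
o=monitor.get_obs();q=o["eef_rot"];r=R.from_quat([q[1],q[2],q[3],q[0]]);print(r.as_matrix().round(3))
t=cv2.imread("pics/top0.png")[224:242,378:402].astype(int)
m=(t.min(2)>200);v,u=np.nonzero(m);print("white",u.mean()+378,v.mean()+224,m.sum(),cv2.minAreaRect(np.c_[u,v].astype(np.float32)))
E
```

```text
[[0.645, -0.189, 0.012], [0.611, -0.329, 0.012], [0.385, -0.292, 0.012], [0.414, -0.145, 0.012]]
yaw -10.929524383188618 0.23517266637792322
yaw -9.331992586249584 0.22948179338781502
yaw -13.484424470157094 0.14348279252446605
yaw -11.165196256551951 0.149739058555376
plate c [ 0.51378215 -0.2387504   0.012     ]
cap [ 0.43513878 -0.22421231  0.199     ] side [317.25961775 217.55422971]
cap [ 0.43499898 -0.22328782  0.205     ] side [317.10931282 215.47288513]
btn [ 0.43798955 -0.20100852  0.192     ]
tri [ 0.43496203 -0.22304348  0.20658577] [ 0.43235881 -0.22210412  0.20638037]
[[ 0.925  0.381  0.   ]
 [ 0.381 -0.925 -0.   ]
 [ 0.     0.    -1.   ]]
white 392.0121951219512 233.1219512195122 82 ((14.067567825317383, 9.094594955444336), (10.685934066772461, 7.39795446395874), 9.462321281433105)
```

Request:
move_arm:
  motion:
    - [[0.3, -0.2, -0.37], [0, 0, 0.3], 100]
    - [[1.0, -0.65, -0.37], [0, 0, 0.8], 100]
    - [[1.8, -1.15, -0.37], [0, 0, 1.4], 100]
    - [[2.6, -1.67, -0.37], [0, 0, 2.0], 100]
    - [[3.4, -2.18, -0.37], [0, 0, 2.6], 100]
    - [[4.2, -2.69, -0.37], [0, 0, 3.2], 100]
    - [[4.8, -3.08, -0.37], [0, 0, 3.7], 100]
    - [[5.2, -3.33, -0.37], [0, 0, 4.05], 100]
    - [[5.29, -3.39, -0.37], [0, 0, 4.11], 100]
    - [[5.29, -3.39, -0.37], [0, 0, 4.11], 100]

```text
time_s: 1.85
eef_pos: [0.435, -0.2228, 0.2615]
eef_rot: [0.0, 0.996, -0.091, -0.0]
wrist_force: [0.2, -1.1, -1.3]
opening: 1.002
```

```bash
python3 - <<'E'
from h import *
from scipy.spatial.transform import Rotation as R
s=viewer.camera("side");t=viewer.camera("top")
o=monitor.get_obs();q=o["eef_rot"];M=R.from_quat([q[1],q[2],q[3],q[0]]).as_matrix();print(o["eef_pos"],M.round(3),o["wrist_force"],o["time_s"])
a=cv2.resize(s[150:280,255:385],(600,600),interpolation=cv2.INTER_CUBIC)
cv2.imwrite("pics/side1.png",a)
E
```

```text
[ 0.4346004  -0.22350183  0.26147314] [[ 0.983 -0.182 -0.   ]
 [-0.182 -0.983 -0.   ]
 [-0.     0.    -1.   ]] [ 0.0999337  -0.21921866  0.5486565 ] 1.95
```

View pics/side1.png

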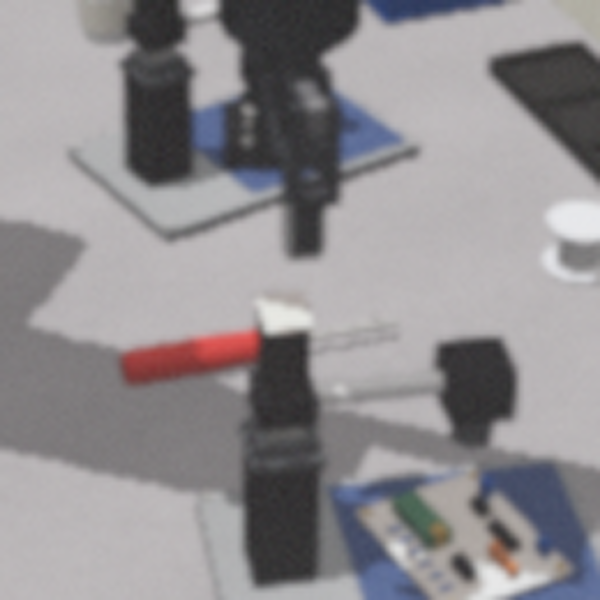

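The side crop shows the open gripper above the stand (fingertip at about crop (303,255)), and the cap's top at crop (285,308), which is (317,217) in the full picture. That agrees with the estimated cap position. I descend.

Request:
move_arm:
  motion:
    - [[0, -0.01, 0.4], [0, 0, 0], 100]
    - [[0, -0.01, 0.8], [0, 0, 0], 100]
    - [[0, -0.01, 1.1], [0, 0, 0], 100]
    - [[0, -0.01, 1.35], [0, 0, 0], 100]
    - [[0, -0.01, 1.54], [0, 0, 0], 100]
    - [[0, -0.01, 1.54], [0, 0, 0], 100]

```text
time_s: 2.7
eef_pos: [0.4346, -0.222, 0.1683]
eef_rot: [-0.0, 0.996, -0.092, -0.001]
wrist_force: [0.0, 0.3, 0.4]
opening: 1.004
```

```bash
python3 - <<'E'
from h import *
s=viewer.camera("side");t=viewer.camera("top")
o=monitor.get_obs();print(o["eef_pos"],o["wrist_force"],o["time_s"])
a=cv2.resize(s[180:280,265:345],(480,600),interpolation=cv2.INTER_CUBIC)
b=cv2.resize(t[200:260,360:392],(320,600),interpolation=cv2.INTER_CUBIC)
cv2.imwrite("pics/side2.png",np.hstack([a,b]))
P=o["eef_pos"]
for y in(-.0425,.0425):
  print("pad tip px",y,proj("side",P+np.array([.182*y,.983*y,.005]))-[265,180])
E
```

```text
[ 0.43536823 -0.22240321  0.16951325] [-0.51502143 -0.2078404  -0.32686185] 2.8
pad tip px -0.0425 [55.34742224 54.39171337]
pad tip px 0.0425 [48.70689541 35.76732573]
```

View pics/side2.png

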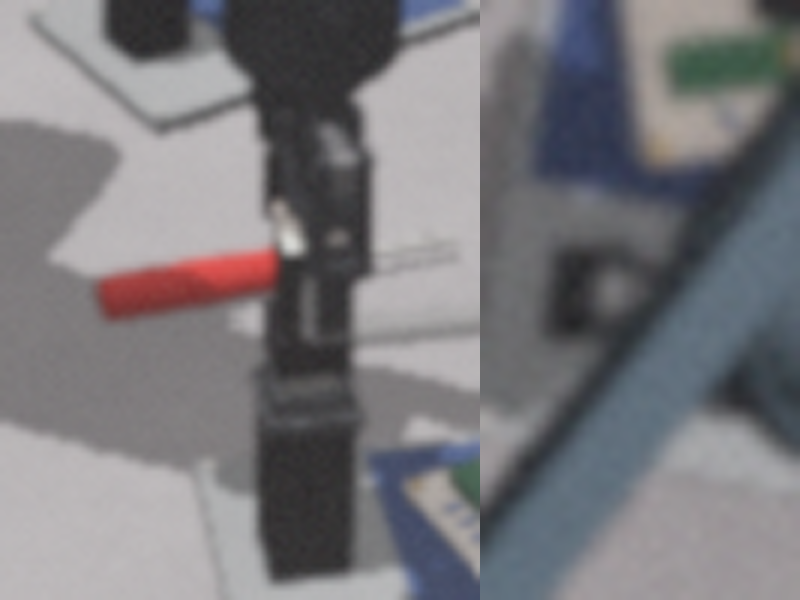

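The side crop shows the near finger beside the grip, tip at crop (328,335) against a predicted (332,326), with no contact force. I close.

Request:
move_arm:
  motion:
    - [[0, 0, 0], [0, 0, 0], 0]
    - [[0, 0, 0], [0, 0, 0], 0]
    - [[0, 0, 0], [0, 0, 0], 0]
    - [[0, 0, 0], [0, 0, 0], 0]
    - [[0, 0, 0], [0, 0, 0], 0]
    - [[0, 0, 0], [0, 0, 0], 0]

```text
time_s: 3.55
eef_pos: [0.4355, -0.222, 0.17]
eef_rot: [-0.0, 0.996, -0.092, 0.0]
wrist_force: [-2.2, 2.3, 6.0]
opening: 0.393
```

Request:
move_arm:
  motion:
    - [[0, 0, -0.05], [0, 0, 0], 0]
    - [[0, 0, -0.12], [0, 0, 0], 0]
    - [[0, 0, -0.2], [0, 0, 0], 0]
    - [[0, 0, -0.2], [0, 0, 0], 0]

```text
time_s: 4.05
eef_pos: [0.4353, -0.222, 0.1814]
eef_rot: [-0.0, 0.996, -0.092, 0.0]
wrist_force: [3.2, -1.0, -3.9]
opening: 0.39
```

Pull is about 4 N with no force spike, so the column seems to be rising. I continue to just below the first stop.

Request:
move_arm:
  motion:
    - [[0, 0, -0.1], [0, 0, 0], 0]
    - [[0, 0, -0.2], [0, 0, 0], 0]
    - [[0, 0, -0.3], [0, 0, 0], 0]
    - [[0, 0, -0.4], [0, 0, 0], 0]
    - [[0, 0, -0.5], [0, 0, 0], 0]
    - [[0, 0, -0.6], [0, 0, 0], 0]
    - [[0, 0, -0.6], [0, 0, 0], 0]

```text
time_s: 4.92
eef_pos: [0.4353, -0.222, 0.2174]
eef_rot: [-0.0, 0.996, -0.091, 0.0]
wrist_force: [4.7, 0.3, -4.9]
opening: 0.389
```

```bash
python3 - <<'E'
from h import *
s=viewer.camera("side")
o=monitor.get_obs();print(o["eef_pos"],o["wrist_force"],o["time_s"],o["opening"])
a=cv2.resize(s[150:290,255:385],(557,600),interpolation=cv2.INTER_CUBIC)
cv2.imwrite("pics/side3.png",a)
E
```

```text
[ 0.43524705 -0.22195661  0.21720789] [ 3.27734008 -0.4761958  -4.60353777] 4.975 0.3921651340194837
```

View pics/side3.png

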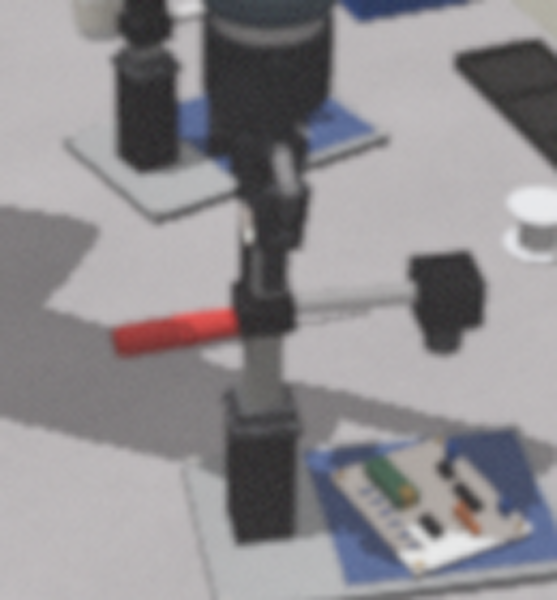

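The side crop shows the head raised: the light inner column is exposed from (262,330) to (262,400), and boom and camera are up. The board is untouched. I pull on past the first stop.

Request:
move_arm:
  motion:
    - [[0, 0, -0.08], [0, 0, 0], 0]
    - [[0, 0, -0.16], [0, 0, 0], 0]
    - [[0, 0, -0.26], [0, 0, 0], 0]
    - [[0, 0, -0.38], [0, 0, 0], 0]
    - [[0, 0, -0.5], [0, 0, 0], 0]
    - [[0, 0, -0.62], [0, 0, 0], 0]
    - [[0, 0, -0.74], [0, 0, 0], 0]
    - [[0, 0, -0.86], [0, 0, 0], 0]
    - [[0, 0, -0.94], [0, 0, 0], 0]
    - [[0, 0, -0.94], [0, 0, 0], 0]

```text
time_s: 6.22
eef_pos: [0.4352, -0.2219, 0.2729]
eef_rot: [-0.0, 0.996, -0.091, -0.0]
wrist_force: [5.8, -1.5, -8.0]
opening: 0.387
```

Pull is now 8 N, which fits the middle section following. I creep to the firm end.

Request:
move_arm:
  motion:
    - [[0, 0, -0.04], [0, 0, 0], 0]
    - [[0, 0, -0.08], [0, 0, 0], 0]
    - [[0, 0, -0.11], [0, 0, 0], 0]
    - [[0, 0, -0.13], [0, 0, 0], 0]
    - [[0, 0, -0.13], [0, 0, 0], 0]

```text
time_s: 6.85
eef_pos: [0.4352, -0.2219, 0.2803]
eef_rot: [-0.0, 0.996, -0.091, -0.0]
wrist_force: [6.1, -2.0, -9.5]
opening: 0.393
```

Request:
move_arm:
  motion:
    - [[0, 0, -0.02], [0, 0, 0], 0]
    - [[0, 0, -0.04], [0, 0, 0], 0]
    - [[0, 0, -0.04], [0, 0, 0], 0]

```text
time_s: 7.22
eef_pos: [0.435, -0.2218, 0.2804]
eef_rot: [-0.001, 0.996, -0.091, -0.001]
wrist_force: [10.3, -4.5, -22.0]
opening: 0.391
```

The pull jumped to 22 N while the height stayed at 0.2804, so this is the firm end. I hold for a moment and check by picture.

Request:
move_arm:
  motion:
    - [[0, 0, 0], [0, 0, 0], 0]
    - [[0, 0, 0], [0, 0, 0], 0]
    - [[0, 0, 0], [0, 0, 0], 0]
    - [[0, 0, 0], [0, 0, 0], 0]
    - [[0, 0, 0], [0, 0, 0], 0]
    - [[0, 0, 0], [0, 0, 0], 0]

```text
time_s: 7.98
eef_pos: [0.435, -0.2219, 0.2805]
eef_rot: [-0.001, 0.996, -0.091, -0.001]
wrist_force: [10.5, -4.2, -21.8]
opening: 0.392
```

```bash
python3 - <<'E'
from h import *
s=viewer.camera("side")
o=monitor.get_obs();print(o["eef_pos"],o["wrist_force"],o["time_s"],o["opening"])
a=cv2.resize(s[130:290,245:405],(600,600),interpolation=cv2.INTER_CUBIC)
cv2.imwrite("pics/side4.png",a)
b=np.array([.435,-.2235,0]);
for z in(.26,.205,.15): print(z,(proj("side",b+[0,0,z])-[245,130])*3.75)
E
```

```text
[ 0.43498063 -0.22185229  0.28045924] [ 10.30122781  -4.37101726 -22.14167758] 8.025 0.39234870144480144
0.26 [271.76363573 253.5188879 ]
0.205 [270.52808101 320.68610561]
0.15 [269.35007276 384.72498322]
```

View pics/side4.png

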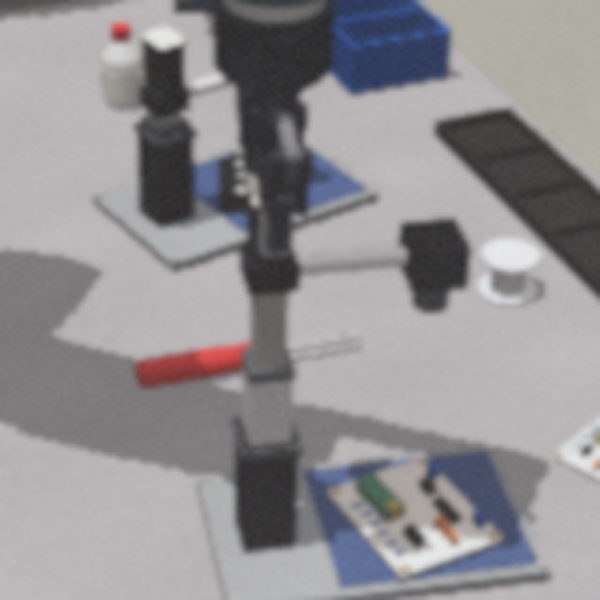

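The side crop shows both sections out: the upper tube spans rows 285–365 and the middle section rows 365–440. The block's top is at about row 250, against 253 predicted for full extension. The board, screwdriver and other stand are undisturbed, so I hand in.

```bash
python3 -c "
from bench import workorder;print(workorder.hand_in())"
```

```text
the job is handed in; nothing more can be done
None
```

I used the right stand (y < 0), whose plate carries the white circuit board. I gripped its column across the button and pulled it straight up to the second stop. I handed in at about 8 s, still holding the grip closed.

**Height:** the tool rose about 110 mm from the grasp. At the end the pull jumped from 9.5 N to 22 N with no further rise, and it stayed there for 0.8 s.

**Last picture:** both column sections are fully out. The board, the screwdriver and the other stand look undisturbed.

**Not directly measured:** I had no reading of the button itself. I infer it is squeezed because the column unlocked and stayed up. The opening reading also doesn't match exactly: it works out to about 33 mm, where I expected about 36 mm with the button fully in. That may be because the opening scale isn't exactly linear.

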